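# Set the stage dial and lock it

## Task

Turn the black knob of the dial fixture until its white pointer points straight at the steel index tab on the drum. Then turn the small winged steel lock ring above the knob clockwise, until it is firmly tight but not forced, so that the knob stays at that setting. Let go, and leave the things standing round the fixture where they are.

Things in the scene. Friction and masses are not known exactly. Their poses are not given: they have to be found in the camera images.
- dial_base: fixture screwed down to the table: aluminium foot plate 150 x 130 x 12 mm with a grey drum, 94 mm across, on it (top 42 mm above the table). Origin: centre of the underside, on the common upright axis of drum, knob and lock ring; z up. Microscopes, solid, up to 0.36 m tall and more, stand beyond it from x = 0.54 on: swing in above 0.36 m or close to the robot
- knob_centre (a point): on the axis of the black knurled round knob, 60 mm above the table. Knob 57 mm across from 50 to 70 mm above the table (skirt 62 mm across below that); turns against about 0.05 N m and stays where it is left. Spindle, washer and lock ring stand above it on the same axis, up to 99 mm above the table
- pointer_tip (a point): tip of the white pointer nose on the knob's skirt, 41 mm from the axis, 45.5 mm above the table (nose 3 mm thick); turns with the knob. At the setting it coincides with index_tip. At first the knob stands up to 1.4 rad clockwise (from above) of the setting, so turn it counterclockwise; end stops lie well beyond
- index_tip (a point): inner tip of the fixed steel index tab, 41 mm from the axis, 45.5 mm above the table. The tab reaches out to 55 mm from the axis, its top 46 mm above the table
- lock_ring_centre (a point): on the axis of the steel lock ring, half-way up it (84 mm above the table). Round, 36 mm across, from 75 to 93 mm above the table, with two opposite lugs 12 mm wide that make it 48 mm long across the lugs (its y axis). 5 mm lie between ring and knob, with a washer 31 mm across there. The ring stays at its height
- lock_ring_lug (a point): middle of one lug of the lock ring, 20 mm from the axis, 84 mm above the table. Clockwise (from above) tightens: first against a steady 0.15 N m for 0.5 to 1.1 rad, then its thread seats and the torque rises by 2 N m per radian. Tight is 0.4 N m or more; above 0.9 N m the thread is damaged. Let go, the ring springs back some degrees, but the thread stays seated
- thread_mark (a point): small white dot on the dark threaded nut that shows on top of the lock ring, 10.3 mm from the axis, 95.5 mm above the table. Nut and dot turn with the ring, but stop when the thread is seated, while the ring then winds up a little further
- lock_ring (a joint): how far the lock ring is wound up, in rad, clockwise positive, against the stiff rubber bush between it and its thread: 2 N m per rad. 0 when let go, about 0.07 while it turns loosely, 0.2 or more when tight, above 0.45 overtightened
- petri_dish_mid (a point): bystander: round dish 59 mm across, 16 mm high, on the table; half-way up
- oil_bottle_mid (a point): bystander: small brown dropper bottle with black cap, 26 mm across, 60 mm high; half-way up
- vial_dark_mid (a point): bystander: squat dark-brown vial, 34 mm across, 40 mm high; half-way up

How it is judged:
By the outcome, as a careful person would: the job done as asked, in the order asked, and still so for the second after the job is handed in, with the robot touching nothing.
It also fails if it takes over 72 s, if anything falls off the work surface, if the arm or the gripper's body presses on something with over 40 N, if the wrist force passes 120 N, or if a joint passes its speed limit or range.

## Robot

A 6-joint arm with a two-finger parallel gripper is mounted at the origin on a cart in front of the work surface, level with it; the furniture and walls round the work are solid. World frame = base frame: x ahead of the robot, y to its left, z up, the work surface at z = 0. Lengths are in m, angles in rad, forces in N, time in s.
With the tool pointing down it reaches from about 0.425 to 0.95 m from the base axis. Payload 3.5 kg.
Tool frame: the origin (TCP) lies on the centre line of the jaws, within the pads' length; the fingertips stand 14 mm ahead of it and the grasp point (between the pads) lies 5 mm behind it (ctrl.finger_overhang is the distance from the TCP to the fingertips, in m); z points along the fingers, y is the line along which they close (so a half turn about z gives the same grasp; the last joint's range is limited). The gripper opens to 85 mm and grips with 20 to 120 N. Pads are 22 mm wide; open, the fingers measure 114 mm over their backs; the gripper's body (76 mm by 85 mm) begins 54 mm behind the grasp point. The pads swing forward as they close: fully open they stand 13 mm farther back than shut.
Start: joints at [-1.43, 0.286, 1.577, -0, 1.279, -0.15], TCP at [0.194, -0.647, 0.245] pointing down, gripper open.
Joint ranges: [-2.77, 2.77], [-0.9, 2.22], [0.21, 2.48], [-1.53, 4.67], [0.24, 2.81], [-2.84, 2.84]. Speed limits (rad/s): [2.79, 2.79, 3.14, 3.14, 3.14, 3.14].

## Interface

Orientations are given as a unit quaternion [x, y, z, w].
In Python, from plant import ctrl gives the robot as it stands.
- The arm moves only by the tool send_rows, never from a script. Its argument "moves" is text: rows parted by semicolons, each of 7 numbers parted by spaces: the turn, a rotation vector about the tool's x, y, z in units of 360 degrees (1.0 is 360 degrees), then the shift along the tool's x, y, z in units of 20 cm (1.0 is 20 cm), then the gripper's target within -1 to 1 (fully open at 1, half-way at 0, shut at -1). A call has 1 to 12 rows; each row is the pose to reach, as a shift and turn from the pose commanded when the call began, along the tool's axes at that moment, turning the shorter way round; what a row does not reach only later rows make up. A row lasts 1/8 s, in which the tool goes at most 62.5 mm and 10.7 degrees, less where a joint would pass 70% of its speed; a pose out of reach is approached as far as the arm can. A call with a number of a shift or a turn outside -1 to 1 is refused whole. A call with a gripper value outside its range is refused whole. The fingers move at their own pace and stop on an object; "newtons" is the grip in N (left out, the last holds). Time passes only in rows, so rows that repeat a pose let the fingers close. It gives the time, the measured TCP pose, the force, the opening and the grip force at its end, in the units of the state.
- ctrl.get_state(): the state, without advancing time (a new reading comes with each control period).
- ctrl.read_camera(name): name is "scene" or "top" or "wrist"; returns a dict with "image" (420x560x3 uint8, red, green, blue), "fovy" (degrees; the focal length in pixels is half the picture's height over the tangent of half this angle, whatever the lens; pixels are square), "cx", "cy" (the principal point, pixels), "extrinsics" (4x4, takes a point from camera to world coordinates). Camera axes: x right, y up, looking along -z (the intrinsics and any distortion apply to the point x, -y, -z); pixel columns grow to the right and rows downward; lengths in m; the calibration is good to about 2 mm. A picture is of the moment at which its call begins. There is no depth.
- ctrl.sign_off(): hands the job in; it is judged then, once.
The state is a dict: "time": time; "qpos": joint angles; "dq": joint speeds; "joint_efforts": joint torques, N m; "eef_pos": TCP position; "tcp_rot": TCP orientation; "contact_force": force on the tool from outside, world axes, zero at the start; "wrist_torque": the same for the moment, N m; "opening": opening from 0.0 (shut) to 1.0 (fully open); "finger_force": force on a finger pad.
Only numpy, scipy, OpenCV 4.12 (cv2) and the standard library are available. Lean on these libraries where they do the work, as an engineer would, in place of code of your own. Each camera call takes 0.05 s, during which the arm holds its last target. There are 200 camera calls.

## Working session

There is one attempt and no reset: what is moved stays moved. The work goes in short steps, Python scripts to look and compute and a tool call to move; the robot and the scene stay as the last step left them, time stands still between calls to the robot, and variables do not carry over. Pictures are saved under pics/ and viewed, at most 10 in all, crops included, and the job is handed in when it is done.

Besides the shell and the picture viewer there is one more tool, called after ">>>" in YAML: its name, and indented under it one key for each argument. send_rows: Moves the arm, as the interface text tells. Its arguments: {"type":"object","properties":{"moves":{"type":"string"},"newtons":{"type":"number"}},"required":["moves"]}

```bash
mkdir -p pics; ls; cat > h.py <<'E'
import numpy as np,cv2
from plant import ctrl
def cam(n,save=None):
    c=ctrl.read_camera(n)
    if save: cv2.imwrite(save,c['image'][:,:,::-1])
    return c
def K(c):
    f=c['image'].shape[0]/2/np.tan(np.radians(c['fovy'])/2); return f
def ray(c,u,v):
    f=K(c); E=np.array(c['extrinsics']); d=E[:3,:3]@np.array([(u-c['cx'])/f,-(v-c['cy'])/f,-1]); return E[:3,3],d
def atz(c,u,v,z):
    o,d=ray(c,u,v); return o+d*(z-o[2])/d[2]
def proj(c,p):
    f=K(c);E=np.array(c['extrinsics']); q=E[:3,:3].T@(np.array(p)-E[:3,3]); return c['cx']+f*q[0]/-q[2], c['cy']-f*q[1]/-q[2]
E
python3 - <<'E'
from h import *
a=cam('scene');b=cam('top')
cv2.imwrite('pics/a.png',a['image'][:,:,::-1]);cv2.imwrite('pics/b.png',b['image'][:,:,::-1])
for c in(a,b): print({k:(np.round(v,3).tolist() if k=='extrinsics' else v) for k,v in c.items() if k!='image'})
print(ctrl.get_state())
E
```

```text
pics
{'fovy': 57.86635518189231, 'cx': 280.0411134493501, 'cy': 208.0793420765405, 'extrinsics': [[0.416, 0.471, -0.778, -0.13], [-0.909, 0.207, -0.362, -0.437], [-0.01, 0.858, 0.514, 0.519], [0.0, 0.0, 0.0, 1.0]]}
{'fovy': 49.31083560462452, 'cx': 271.92999862358454, 'cy': 213.3612698020716, 'extrinsics': [[0.023, 0.992, -0.125, 0.417], [-1.0, 0.024, -0.001, -0.119], [0.002, 0.125, 0.992, 0.926], [0.0, 0.0, 0.0, 1.0]]}
{'time': 0.1, 'qpos': array([-1.43003006e+00,  2.87103670e-01,  1.57799093e+00, -1.02004971e-05,
        1.27861610e+00, -1.49999975e-01]), 'dq': array([ 0.00075143, -0.00114047, -0.00258625,  0.00075603,  0.00066691,
       -0.00145929]), 'joint_efforts': array([ 9.29089001e-04, -4.07293832e+01, -2.93698955e+01, -1.30033768e-04,
        3.41380794e-03,  9.26115035e-06]), 'eef_pos': array([ 0.19346123, -0.64610673,  0.24408922]), 'tcp_rot': array([ 9.89449707e-01,  1.44872897e-01,  6.87062782e-09, -1.05903708e-03]), 'contact_force': array([0.03018636, 0.09679432, 0.24387572]), 'wrist_torque': array([ 0.02286034, -0.05560725,  0.04066403]), 'finger_force': 0.0, 'opening': 1.0042943588477382}
```

View pics/a.png

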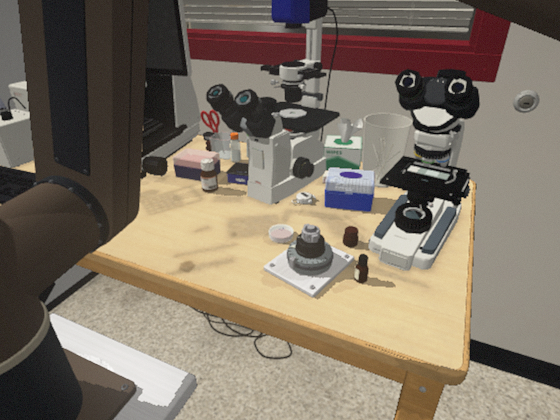

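View pics/b.png

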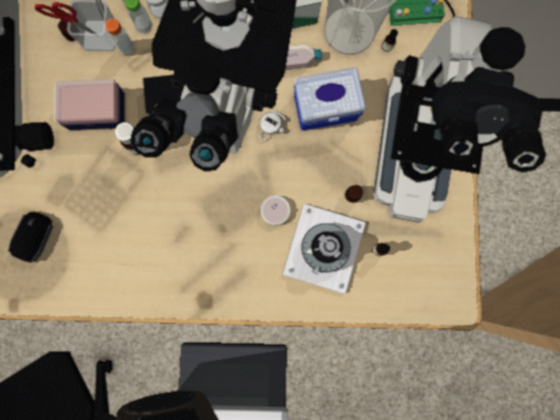

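The top view shows the fixture at about (326,247), the dish at (276,210), the dark vial at (354,193) and the bottle at (383,249). Next I take an enlarged crop.

```bash
python3 - <<'E'
from h import *
b=cam('top');a=cam('scene')
im=b['image'][195:300,255:405,::-1]
cv2.imwrite('pics/c.png',cv2.resize(im,None,fx=5,fy=5,interpolation=cv2.INTER_CUBIC))
for n,u,v,z in[('plate',325.5,248,.012),('ring',330,244.5,.093),('dish',276,210,.016),('vial',354,193,.04),('bot',383,249,.03)]: print(n,atz(b,u,v,z).round(4))
E
```

```text
plate [ 0.4655 -0.2264  0.012 ]
ring [ 0.4678 -0.225   0.093 ]
dish [ 0.5391 -0.1259  0.016 ]
vial [ 0.5731 -0.2781  0.04  ]
bot [ 0.4652 -0.3367  0.03  ]
```

View pics/c.png

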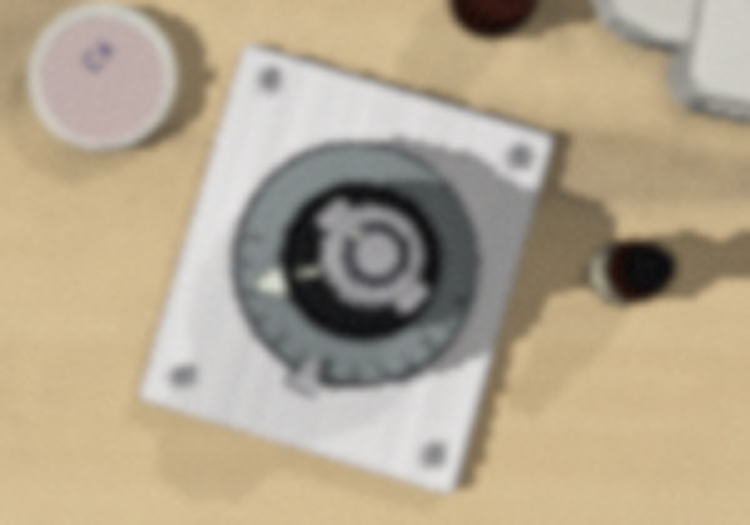

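The crop shows the pointer nose tip at about (255,285) and the index tab at about (305,380), which is a CCW turn from the pointer. The lugs are at (335,215) and (412,297). I'll work out the angles and the move to hover.

```bash
cat >> h.py <<'E'
from scipy.spatial.transform import Rotation as R
def yaw():
    x=R.from_quat(ctrl.get_state()['tcp_rot']).as_matrix()[:,0]; return np.arctan2(x[1],x[0])
def move(p,psi,p0=None,q0=None):
    s=ctrl.get_state(); p0=s['eef_pos'] if p0 is None else p0
    R0=R.from_quat(s['tcp_rot'] if q0 is None else q0)
    Rt=R.from_quat([np.cos(psi/2),np.sin(psi/2),0,0])
    print('turn',((R0.inv()*Rt).as_rotvec()/2/np.pi).round(4),'shift',(R0.inv().apply(np.array(p)-p0)/.2).round(4))
E
python3 - <<'E'
from h import *
b=cam('top'); o=np.array([.4665,-.2258])
def A(u,v,z):
    p=atz(b,255+u/5,195+v/5,z)[:2]-o; return np.arctan2(p[1],p[0]).round(3),np.hypot(*p).round(4)
print(A(255,285,.0455),A(300,383,.0455),A(335,215,.084),A(412,297,.084))
print(yaw(),ctrl.finger_overhang)
move([.4665,-.2258,.25],0.3)
E
```

```text
(np.float64(1.842), np.float64(0.0423)) (np.float64(2.696), np.float64(0.0534)) (np.float64(0.824), np.float64(0.0198)) (np.float64(-2.423), np.float64(0.0213))
0.290820337039964 0.014
turn [-0.0002 -0.     -0.0015] shift [ 1.9106 -1.6231 -0.0246]
```

>>> send_rows:
  moves: "0 0 0 0.3 -0.25 -0.2 1;0 0 0 0.6 -0.5 -0.4 1;0 0 0 0.8 -0.7 -0.4 1;0 0 0 0.95 -0.81 -0.4 1;0 0 0 0.95 -0.81 -0.4 1;0 0 0 0.95 -0.81 -0.4 1"

```text
time: 1.0
eef_pos: [0.3295, -0.4366, 0.3256]
tcp_rot: [0.989, 0.146, -0.0, 0.0]
contact_force: [-0.1, 0.1, 0.2]
opening: 0.999
finger_force: 0.0
```

>>> send_rows:
  moves: "0 0 0 0.24 -0.2 0 1;0 0 0 0.48 -0.4 0 1;0 0 0 0.72 -0.6 0.1 1;0 0 0 0.96 -0.81 0.3 1;0 0 0 0.96 -0.81 0.4 1;0 0 0 0.96 -0.81 0.4 1;0 0 0 0.96 -0.81 0.4 1"

```text
time: 1.88
eef_pos: [0.4666, -0.2286, 0.2462]
tcp_rot: [0.99, 0.144, 0.0, 0.001]
contact_force: [-0.9, -0.5, 1.1]
opening: 1.001
finger_force: 0.0
```

```bash
python3 - <<'E'
from h import *
c=cam('wrist','pics/d.png'); s=ctrl.get_state(); print(s['time'],s['eef_pos'],yaw(),s['qpos'])
np.save('d.npy',{k:c[k] for k in c if k!='image'},allow_pickle=True)
print(proj(c,[.4665,-.2258,.099]),proj(c,[.4665,-.2258,.0455]))
E
```

```text
1.925 [ 0.46682288 -0.2287752   0.24679676] 0.2886628659204592 [-6.50821102e-01 -6.15466198e-02  1.95368704e+00 -4.06029428e-04
  1.24707770e+00  6.31442227e-01]
(np.float64(276.29066577633887), np.float64(199.66966826016196)) (np.float64(276.8598714003904), np.float64(188.03984128793138))
```

View pics/d.png

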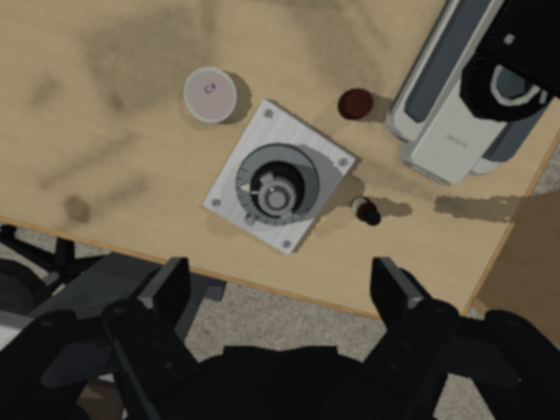

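The wrist view shows the ring on the axis at (276,199), matching the prediction. I'll enlarge a crop for the angles.

```bash
python3 - <<'E'
from h import *
im=cv2.imread('pics/d.png')[130:240,220:330]
cv2.imwrite('pics/e.png',cv2.resize(im,(594,594),interpolation=cv2.INTER_CUBIC))
E
```

```text
(no output)
```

View pics/e.png

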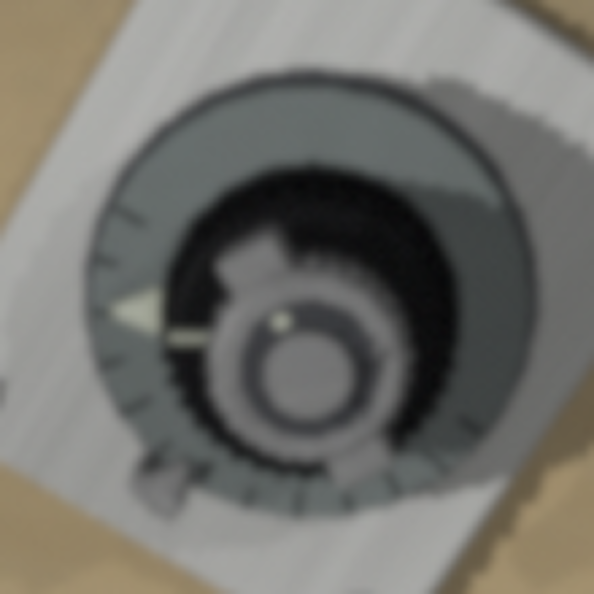

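Enlarged, the pointer tip is at (105,311), the outer end of the tab at about (163,497), the lugs at (252,262) and (358,463), and the drum circle is centred at about (312,293).

```bash
python3 - <<'E'
from h import *
c=np.load('d.npy',allow_pickle=True).item(); c['image']=np.zeros((420,560,3))
W=lambda u,v,z: atz(c,220+(u+.5)/5.4-.5,130+(v+.5)/5.4-.5,z)[:2]
o=W(312,293,.042); print('drum',o,'ringtop',W(309,365,.093),'spindle',W(309,377,.099))
def A(n,u,v,z,o=o):
    p=W(u,v,z)-o; print(n,np.arctan2(p[1],p[0]).round(3),np.hypot(*p).round(4))
A('ptr',105,311,.0455);A('ptrroot',160,310,.0455);A('tabout',163,505,.046);A('tabmid',167,485,.046);A('line',185,339,.070)
r=W(309,365,.093)
A('lug',252,250,.093,r);A('lug2',360,465,.093,r)
p0=W(252,255,.093)-W(360,465,.093);print('lugs',np.arctan2(p0[1],p0[0]))
A('dot',281,321,.0955,r)
move([.4665,-.2258,.066],0.0);print(ctrl.get_state()['time'])
E
```

```text
drum [ 0.47052748 -0.22517181] ringtop [ 0.46754355 -0.2259425 ] spindle [ 0.46688374 -0.22620022]
ptr 1.932 0.0426
ptrroot 1.952 0.0313
tabout 2.816 0.0549
tabmid 2.781 0.0507
line 2.004 0.0243
lug 0.736 0.0228
lug2 -2.394 0.0207
lugs 0.7509508496725174
dot 0.807 0.0098
turn [ 0.0003 -0.0002  0.0459] shift [ 0.0017 -0.0167  0.904 ]
1.925
```

>>> send_rows:
  moves: "0 0 0 0 0 0.2 1;0 0 0 0 0 0.4 1;0 0 0 0 0 0.57 1;0 0 0 0 0 0.57 1;0 0 0 0 0 0.57 1"

```text
time: 2.55
eef_pos: [0.4676, -0.2284, 0.1337]
tcp_rot: [0.99, 0.144, 0.001, 0.001]
contact_force: [0.4, -0.4, 0.5]
opening: 0.999
finger_force: 0.0
```

```bash
python3 - <<'E'
from h import *
s=ctrl.get_state();print(s['time'],s['eef_pos'],s['tcp_rot'],yaw(),s['dq'].round(4))
move([.4675,-.2257,.065],yaw())
E
```

```text
2.55 [ 0.4676421 -0.2283593  0.1336515] [0.98952469 0.14435161 0.0012725  0.00137197] 0.2897191513550862 [ 0.0067 -0.0146 -0.0105  0.0004 -0.0023  0.0003]
turn [ 0.0005 -0.0003 -0.    ] shift [ 0.0024 -0.014   0.3432]
```

>>> send_rows:
  moves: "0 0 0 0 -0.012 0.1 1;0 0 0 0 -0.012 0.2 1;0 0 0 0 -0.012 0.28 1;0 0 0 0 -0.012 0.33 1;0 0 0 0 -0.012 0.33 1;0 0 0 0 -0.012 0.33 1"

```text
time: 3.3
eef_pos: [0.4665, -0.2248, 0.0661]
tcp_rot: [0.989, 0.145, 0.0, 0.0]
contact_force: [0.5, -0.1, 1.1]
opening: 1.002
finger_force: 0.0
```

>>> send_rows:
  moves: "0 0 0 0 0 0 -1;0 0 0 0 0 0 -1;0 0 0 0 0 0 -1;0 0 0 0 0 0 -1;0 0 0 0 0 0 -1;0 0 0 0 0 0 -1"
  newtons: 30

```text
time: 4.05
eef_pos: [0.4666, -0.2255, 0.0664]
tcp_rot: [0.989, 0.145, 0.001, 0.001]
contact_force: [-1.6, -3.5, 5.8]
opening: 0.656
finger_force: 32.9
```

```bash
python3 - <<'E'
from h import *
s=ctrl.get_state();print(s['time'],s['eef_pos'],yaw(),s['opening'],s['contact_force'],s['wrist_torque'],s['finger_force'])
E
```

```text
4.05 [ 0.4666367  -0.22550114  0.06642372] 0.2912267668408605 0.6558120581714314 [-1.62063273 -3.53243245  5.84034678] [-0.67854066  0.17147191  0.03043142] 32.90456414222717
```

>>> send_rows:
  moves: "0 0 -0.025 0 0 0 -1;0 0 -0.05 0 0 0 -1;0 0 -0.075 0 0 0 -1;0 0 -0.1 0 0 0 -1;0 0 -0.12 0 0 0 -1;0 0 -0.13 0 0 0 -1;0 0 -0.13 0 0 0 -1;0 0 -0.13 0 0 0 -1"

```text
time: 5.05
eef_pos: [0.4665, -0.2253, 0.0664]
tcp_rot: [0.85, 0.526, 0.0, 0.001]
contact_force: [-2.1, -1.9, 6.1]
opening: 0.655
finger_force: 33.0
```

```bash
python3 - <<'E'
from h import *
c=cam('wrist'); s=ctrl.get_state();print(s['time'],s['eef_pos'],yaw(),s['opening'],s['contact_force'],s['wrist_torque'],s['finger_force'])
b=cam('top')
w=c['image'][:,:,::-1]; t=cv2.resize(b['image'][200:284,280:380,::-1],(500,420),interpolation=cv2.INTER_CUBIC)
q=proj(c,[.4675,-.2257,.0455]);print(q)
cv2.imwrite('pics/f0.png',w);cv2.imwrite('pics/t0.png',b['image'][:,:,::-1])
cv2.imwrite('pics/f.png',cv2.resize(np.hstack([w[:,:,:],t]),(800,317),interpolation=cv2.INTER_AREA))
E
```

```text
5.1 [ 0.46647526 -0.22525264  0.06640859] 1.1079128227006256 0.6498320173621921 [-2.75620507 -2.61099257  6.71072268] [-0.55860511  0.2088376   0.04392499] 32.99052894115448
(np.float64(280.1581767877232), np.float64(256.20613455388917))
```

View pics/f.png

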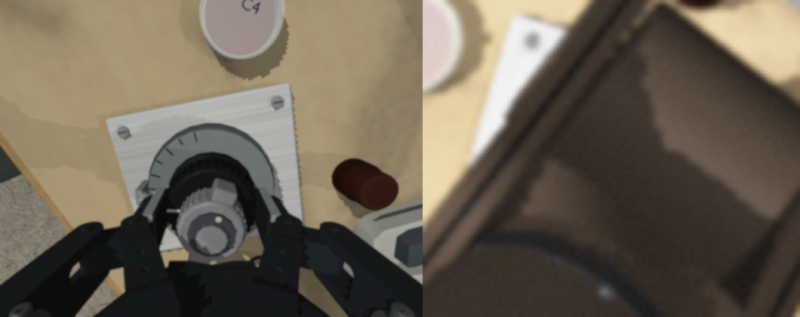

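The wrist view shows the tab at about (190,250) in full resolution, with the pointer beside it, partly behind the left finger. I'll crop there.

```bash
python3 - <<'E'
import cv2
im=cv2.imread('pics/f0.png')[200:310,160:270]
cv2.imwrite('pics/g.png',cv2.resize(im,(594,594),interpolation=cv2.INTER_CUBIC))
E
```

```text
(no output)
```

View pics/g.png

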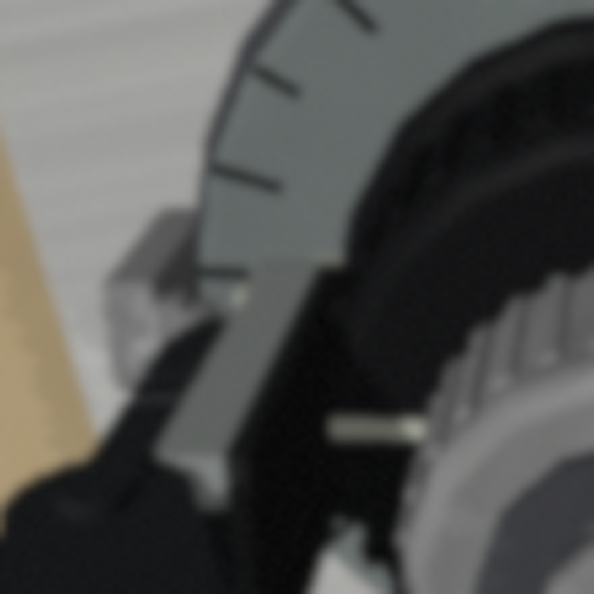

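>>> send_rows:
  moves: "0 0 0 0 0 0 1;0 0 0 0 0 0 1;0 0 0 0 0 0 1;0 0 0 0 0 -0.2 1;0 0 0 0 0 -0.4 1;0 0 0 0 0 -0.6 1;0 0 0 0 0 -0.7 1;0 0 0 0 0 -0.7 1;0 0 0 0 0 -0.7 1"

```text
time: 6.28
eef_pos: [0.4653, -0.2238, 0.2038]
tcp_rot: [0.851, 0.526, -0.0, -0.001]
contact_force: [-0.5, 0.4, 0.1]
opening: 0.995
finger_force: 0.0
```

```bash
python3 - <<'E'
from h import *
c=cam('wrist','pics/h0.png'); s=ctrl.get_state();print(s['time'],s['eef_pos'],yaw())
np.save('h.npy',{k:c[k] for k in c if k!='image'},allow_pickle=True)
u,v=map(int,proj(c,[.4675,-.2257,.0455]));print(u,v)
im=c['image'][v-55:v+55,u-55:u+55,::-1]
cv2.imwrite('pics/h.png',cv2.resize(im,(594,594),interpolation=cv2.INTER_CUBIC))
E
```

```text
6.325 [ 0.4651291  -0.22373575  0.20342355] 1.107615925361414
282 197
```

View pics/h.png

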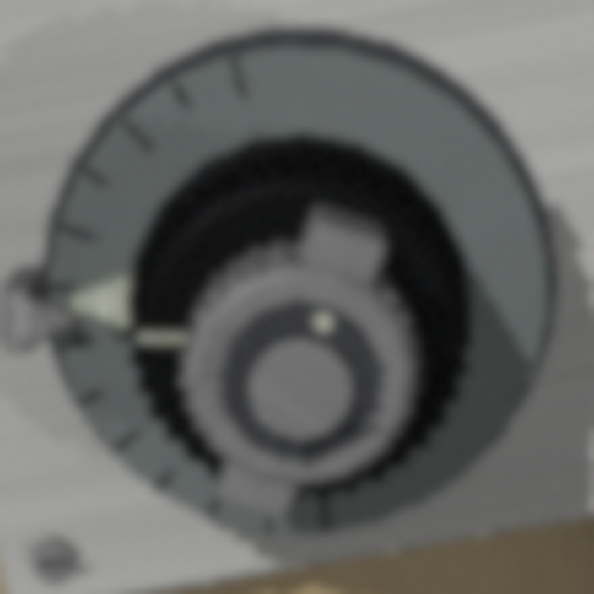

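Pointer tip is at (68,304) and the tab just left of it is at about (20,310), so it's nearly there. I'll enlarge the tab area and use the graduation marks for a cross-check.

```bash
python3 - <<'E'
from h import *
c=np.load('h.npy',allow_pickle=True).item(); c['image']=np.zeros((420,560,3))
W=lambda u,v,z: atz(c,227+(u+.5)/5.4-.5,142+(v+.5)/5.4-.5,z)[:2]
o=W(300,282,.042);print('drum',o)
def A(n,u,v,z):
    p=W(u,v,z)-o; print(n,np.arctan2(p[1],p[0]).round(3),np.hypot(*p).round(4))
for m in [(238,75),(180,97),(138,135),(90,173),(75,232),(92,396),(127,440),(165,480)]: A(m,*m,.042)
A('ptr',68,304,.0455);A('root',132,302,.0455)
for d in (2.75,2.8,2.85):
  for r in(.041,.055):
    u,v=proj(c,[*(o+r*np.array([np.cos(d),np.sin(d)])),.046]);print(d,r,((u-227)*5.4).round(1),((v-142)*5.4).round(1))
im=cv2.imread('pics/h0.png')[182:217,220:265]
cv2.imwrite('pics/i.png',cv2.resize(im,(765,595),interpolation=cv2.INTER_CUBIC))
E
```

```text
drum [ 0.46870685 -0.22272282]
(238, 75) 1.394 0.0389
(180, 97) 1.674 0.0396
(138, 135) 1.931 0.0393
(90, 173) 2.191 0.0426
(75, 232) 2.456 0.0417
(92, 396) -3.092 0.0443
(127, 440) -2.851 0.0443
(165, 480) -2.619 0.0459
ptr 2.758 0.0421
root 2.775 0.0305
2.75 0.041 71.1 300.3
2.75 0.055 -6.0 305.6
2.8 0.041 72.6 311.3
2.8 0.055 -3.8 320.3
2.85 0.041 74.6 322.2
2.85 0.055 -0.9 334.9
```

View pics/i.png

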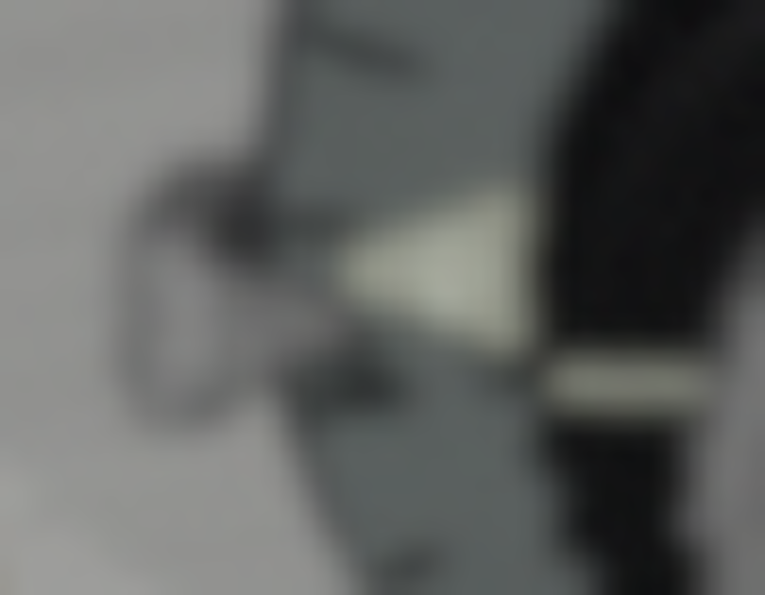

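The pointer tip is at (335,270) and the tab's wedge tip at about (345,325). Between this, the marks and the earlier angles, about 0.065 rad more CCW is needed. I'll regrip and correct.

>>> send_rows:
  moves: "0 0 0 0 0 0.2 1;0 0 0 0 0 0.4 1;0 0 0 0 0 0.6 1;0 0 0 0 0 0.7 1;0 0 0 0 0 0.7 1;0 0 0 0 0 0.7 -1;0 0 0 0 0 0.7 -1;0 0 0 0 0 0.7 -1;0 0 0 0 0 0.7 -1;0 0 0 0 0 0.7 -1;0 0 0 0 0 0.7 -1"
  newtons: 30

```text
time: 7.7
eef_pos: [0.4666, -0.2249, 0.0668]
tcp_rot: [0.851, 0.526, 0.0, 0.001]
contact_force: [-1.5, 0.8, 6.0]
opening: 0.65
finger_force: 32.3
```

>>> send_rows:
  moves: "0 0 -0.005 0 0 0 -1;0 0 -0.0104 0 0 0 -1;0 0 -0.0104 0 0 0 -1;0 0 -0.0104 0 0 0 -1;0 0 -0.0104 0 0 0 1;0 0 -0.0104 0 0 0 1;0 0 -0.0104 0 0 0 1;0 0 -0.0104 0 0 -0.2 1;0 0 -0.0104 0 0 -0.35 1;0 0 -0.0104 0 0 -0.45 1;0 0 -0.0104 0 0 -0.45 1;0 0 -0.0104 0 0 -0.45 1"

```text
time: 9.2
eef_pos: [0.4654, -0.224, 0.1542]
tcp_rot: [0.833, 0.553, -0.0, -0.001]
contact_force: [-0.6, 0.4, -0.5]
opening: 1.003
finger_force: 0.0
```

```bash
python3 - <<'E'
from h import *
c=cam('wrist','pics/j0.png'); s=ctrl.get_state();print(s['time'],s['eef_pos'],yaw())
ims=[c['image'].astype(float)]+[cam('wrist')['image'].astype(float) for _ in range(5)]
np.save('j.npy',{k:c[k] for k in c if k!='image'},allow_pickle=True)
m=np.mean(ims,0); np.save('jm.npy',m)
# tab region from predicted position
u,v=proj(c,[.4675+.041*np.cos(2.82),-.2257+.041*np.sin(2.82),.0455]);print(u,v)
u,v=int(u),int(v)
a=cv2.resize(m[v-25:v+25,u-33:u+33,::-1],(396*2,300*2),interpolation=cv2.INTER_CUBIC)
a=np.clip((a-20)*1.5,0,255)
print(u-33,v-25)
cv2.imwrite('pics/j.png',a)
E
```

```text
9.25 [ 0.46518494 -0.22389477  0.15379349] 1.1729371120490288
232.47031909797295 215.59624792314378
199 190[ WARN:0@2.362] global loadsave.cpp:1063 imwrite_ Unsupported depth image for selected encoder is fallbacked to CV_8U.
```

View pics/j.png

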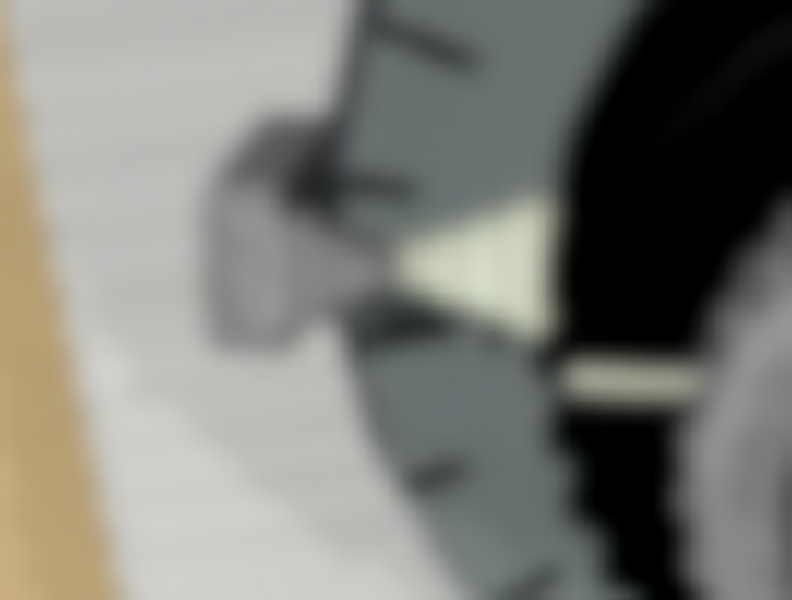

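The tips coincide: the pointer tip is at (395,262) and the tab tip at (395,263). Next, turn to the lug line and go down to the ring.

>>> send_rows:
  moves: "0 0 -0.028 0 0 0 1;0 0 -0.056 0 0 0 1;0 0 -0.084 0 0 0 1;0 0 -0.112 0 0 0 1;0 0 -0.14 0 0 0 1;0 0 -0.168 0 0 0.05 1;0 0 -0.184 0 0 0.1 1;0 0 -0.184 0 0 0.2 1;0 0 -0.184 0 0 0.3 1;0 0 -0.184 0 0 0.315 1;0 0 -0.184 0 0 0.315 1"

```text
time: 10.88
eef_pos: [0.4661, -0.2245, 0.0925]
tcp_rot: [0.395, 0.919, 0.0, -0.0]
contact_force: [0.6, 1.1, 0.6]
opening: 0.999
finger_force: 0.0
```

```bash
python3 - <<'E'
from h import *
s=ctrl.get_state();print(s['time'],s['eef_pos'],yaw(),s['wrist_torque'],s['qpos'])
c=cam('wrist','pics/k0.png')
move([.4672,-.2258,.091],yaw())
h=np.load('h.npy',allow_pickle=True).item(); h['image']=np.zeros((420,560,3))
W=lambda u,v,z: atz(h,227+(u+.5)/5.4-.5,142+(v+.5)/5.4-.5,z)[:2]
d=W(343,232,.093)-W(256,500,.093);print('lug angle',np.arctan2(d[1],d[0]),np.hypot(*d))
E
```

```text
10.875 [ 0.46605628 -0.2244886   0.09246848] 2.3290743254208897 [ 0.04288226 -0.02837037  0.02497076] [-6.45198028e-01  1.25506724e-01  2.07111471e+00  2.09548030e-05
  9.45051974e-01 -1.40348830e+00]
turn [0.     0.0002 0.    ] shift [-0.0067 -0.0006  0.01  ]
lug angle 0.80680067611732 0.04443550860355027
```

>>> send_rows:
  moves: "0 0 0 -0.005 0 0.005 1;0 0 0 -0.005 0 0.005 -1;0 0 0 -0.005 0 0.005 -1;0 0 0 -0.005 0 0.005 -1;0 0 0 -0.005 0 0.005 -1;0 0 0 -0.005 0 0.005 -1;0 0 0 -0.005 0 0.005 -1;0 0 0 -0.005 0 0.005 -1"
  newtons: 60

```text
time: 11.92
eef_pos: [0.4665, -0.2256, 0.0921]
tcp_rot: [0.395, 0.919, -0.0, -0.0]
contact_force: [-3.4, -1.2, 5.7]
opening: 0.541
finger_force: 61.4
```

```bash
cat > st.py <<'E'
from h import *
s=ctrl.get_state();print(s['time'],s['eef_pos'].round(4),'yaw',yaw().round(4),'op',s['opening']*85,'F',s['contact_force'].round(2),'T',s['wrist_torque'].round(3),s['finger_force'],s['joint_efforts'][5],s['qpos'][5])
E
python3 st.py
```

```text
11.925 [ 0.4665 -0.2256  0.0921] yaw 2.3293 op 45.983255110240876 F [-3.43 -1.21  5.7 ] T [-0.002  0.529  0.03 ] 61.446332931518555 0.0054358073975890875 -1.4038292241040164
```

>>> send_rows:
  moves: "0 0 0.015 0 0 0 -1;0 0 0.03 0 0 0 -1;0 0 0.045 0 0 0 -1;0 0 0.06 0 0 0 -1;0 0 0.07 0 0 0 -1;0 0 0.07 0 0 0 -1;0 0 0.07 0 0 0 -1"

```text
time: 12.8
eef_pos: [0.4665, -0.2256, 0.0921]
tcp_rot: [0.586, 0.811, -0.001, 0.0]
contact_force: [-3.7, -1.0, 5.1]
opening: 0.54
finger_force: 61.4
```

```bash
python3 st.py
```

```text
12.8 [ 0.4665 -0.2256  0.0921] yaw 1.8903 op 45.91706938962364 F [-3.66 -1.03  5.08] T [-0.012  0.498  0.111] 61.41760289669037 0.12865555007010698 -0.9645519988510286
```

>>> send_rows:
  moves: "0 0 0.01 0 0 0 -1;0 0 0.02 0 0 0 -1;0 0 0.02 0 0 0 -1;0 0 0.02 0 0 0 -1"

```text
time: 13.3
eef_pos: [0.4665, -0.2256, 0.0921]
tcp_rot: [0.635, 0.772, -0.001, 0.0]
contact_force: [-3.6, -1.2, 5.3]
opening: 0.538
finger_force: 61.4
```

```bash
python3 st.py
```

```text
13.3 [ 0.4665 -0.2256  0.0921] yaw 1.7646 op 45.749712666799184 F [-3.64 -1.24  5.32] T [-0.054  0.542  0.171] 61.41725242137909 0.12722661718726158 -0.8388279356814841
```

>>> send_rows:
  moves: "0 0 0.01 0 0 0 -1;0 0 0.02 0 0 0 -1;0 0 0.02 0 0 0 -1;0 0 0.02 0 0 0 -1"

```text
time: 13.8
eef_pos: [0.4665, -0.2256, 0.0921]
tcp_rot: [0.683, 0.731, -0.001, 0.0]
contact_force: [-4.1, -0.1, 6.0]
opening: 0.536
finger_force: 61.4
```

```bash
python3 st.py
```

```text
13.8 [ 0.4665 -0.2256  0.0921] yaw 1.639 op 45.55398260895404 F [-4.09 -0.09  6.  ] T [-0.042  0.517  0.105] 61.4173150062561 0.12728044297546148 -0.7131737646028182
```

>>> send_rows:
  moves: "0 0 0.01 0 0 0 -1;0 0 0.02 0 0 0 -1;0 0 0.02 0 0 0 -1;0 0 0.02 0 0 0 -1"

```text
time: 14.3
eef_pos: [0.4665, -0.2256, 0.0921]
tcp_rot: [0.727, 0.687, -0.001, 0.0]
contact_force: [-4.0, -0.0, 5.2]
opening: 0.543
finger_force: 61.4
```

```bash
python3 st.py
```

```text
14.3 [ 0.4665 -0.2256  0.0921] yaw 1.5134 op 46.14382016139057 F [-3.95 -0.05  5.19] T [-0.085  0.526  0.085] 61.418856382369995 0.12728541623800993 -0.5875127793980821
```

>>> send_rows:
  moves: "0 0 0.01 0 0 0 -1;0 0 0.02 0 0 0 -1;0 0 0.02 0 0 0 -1;0 0 0.02 0 0 0 -1"

```text
time: 14.8
eef_pos: [0.4665, -0.2257, 0.0921]
tcp_rot: [0.769, 0.64, -0.001, 0.0]
contact_force: [-4.3, -0.2, 4.8]
opening: 0.542
finger_force: 61.4
```

```bash
python3 st.py
```

```text
14.8 [ 0.4665 -0.2257  0.0921] yaw 1.3879 op 46.034897442959405 F [-4.29 -0.16  4.83] T [-0.111  0.561  0.115] 61.408193707466125 0.15467888675630093 -0.4619508890809733
```

>>> send_rows:
  moves: "0 0 0.01 0 0 0 -1;0 0 0.02 0 0 0 -1;0 0 0.02 0 0 0 -1;0 0 0.02 0 0 0 -1"

```text
time: 15.3
eef_pos: [0.4665, -0.2257, 0.0921]
tcp_rot: [0.807, 0.591, -0.001, 0.0]
contact_force: [-4.4, -0.2, 5.2]
opening: 0.534
finger_force: 61.4
```

```bash
python3 st.py
```

```text
15.3 [ 0.4665 -0.2257  0.0921] yaw 1.2637 op 45.41569753952958 F [-4.35 -0.22  5.18] T [-0.102  0.481  0.365] 61.35025084018707 0.3980682324618101 -0.3372980515222946
```

>>> send_rows:
  moves: "0 0 0.008 0 0 0 -1;0 0 0.016 0 0 0 -1;0 0 0.016 0 0 0 -1;0 0 0.016 0 0 0 -1"

```text
time: 15.8
eef_pos: [0.4665, -0.2257, 0.0921]
tcp_rot: [0.835, 0.55, -0.001, 0.0]
contact_force: [-2.8, -0.2, 5.8]
opening: 0.54
finger_force: 61.3
```

```bash
python3 st.py
```

```text
15.8 [ 0.4665 -0.2257  0.0921] yaw 1.1643 op 45.9284014651837 F [-2.81 -0.17  5.76] T [-0.142  0.508  0.562] 61.293758153915405 0.5923972651362419 -0.23755831853120693
```

Torque is about 0.59–0.6 N m and still rising at 2 N m/rad with no slip, so the ring is tight. Now release, lift straight up and check the pointer.

>>> send_rows:
  moves: "0 0 0 0 0 0 1;0 0 0 0 0 0 1;0 0 0 0 0 0 1;0 0 0 0 0 0 1;0 0 0 0 0 -0.15 1;0 0 0 0 0 -0.31 1;0 0 0 0 0 -0.31 1;0 0 0 0 0 -0.31 1;0 0 0 0 0 -0.31 1"

```text
time: 16.92
eef_pos: [0.4658, -0.2245, 0.1517]
tcp_rot: [0.836, 0.548, -0.0, -0.001]
contact_force: [0.1, 0.3, -0.1]
opening: 0.999
finger_force: 0.0
```

```bash
python3 st.py; python3 - <<'E'
from h import *
c=cam('wrist','pics/l0.png'); m=np.mean([cam('wrist')['image'].astype(float) for _ in range(4)],0)
old=np.load('jm.npy'); s=ctrl.get_state(); print(s['eef_pos'],yaw())
# compare pointer/tab patch and rim line with the picture before locking (nearly same pose)
def off(x0,y0,x1,y1):
    t=old[y0:y1,x0:x1].astype(np.float32); b=m[y0-8:y1+8,x0-8:x1+8].astype(np.float32)
    r=cv2.matchTemplate(b,t,cv2.TM_CCOEFF_NORMED); i=np.unravel_index(r.argmax(),r.shape); return i[1]-8,i[0]-8,r.max().round(3)
print('pointer',off(231,203,248,222),'tab',off(212,200,228,222),'marks',off(226,188,246,208),'line',off(243,218,258,228))
E
```

```text
16.925 [ 0.4658 -0.2245  0.1517] yaw 1.1604 op 84.95533529949805 F [ 0.09  0.25 -0.06] T [ 0.014 -0.044  0.033] 0.0 0.00010249245633531245 -0.2351648111804129
[ 0.46636    -0.22497201  0.15266734] 1.1603176682655547
pointer (np.int64(-2), np.int64(1), np.float32(0.982)) tab (np.int64(-2), np.int64(1), np.float32(0.99)) marks (np.int64(-2), np.int64(1), np.float32(0.982)) line (np.int64(-2), np.int64(1), np.float32(0.874))
```

```bash
python3 -c "
from plant import ctrl; print(ctrl.sign_off())"
```

```text
the job is handed in; nothing more can be done
None
```

The pointer was set on the index tab, and an image comparison after locking showed no shift. The ring was tightened to about 0.6 N m and released, the gripper is clear of everything, and the job was handed in at about 17 s.

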